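# Swap the battery packs in the radio charger

## Task

Swap the radio batteries: lift the charged pack (green label) out of the charger's sloping bay and lay it flat in the blue tray with its label up, then take the spent pack (red label) from its upright holder and seat it fully in the bay, contacts down and label up, with its orange tab at the bay's orange mark, and let go. Then press the green start button fully down and release it. Leave the radio, the carton and the vials where they are.

Things in the scene. Friction and masses are not known exactly. Their poses are not given: they have to be found in the camera images.
- red_pack: black battery pack 72 x 46 x 26 mm (x, y, z); red label on one large face, brass contacts on the other, orange tab on one short end. Origin: centre of the contact face; z out through the label face, x to the tab end, y across the 46 mm width to grip. Starts standing in the holder, tab end up, label roughly towards the robot (x up, z level).
- green_pack: black battery pack 72 x 46 x 26 mm (x, y, z); green label on one large face, brass contacts on the other, orange tab on one short end. Origin: centre of the contact face; z out through the label face, x to the tab end, y across the 46 mm width to grip. It starts seated in the charger's bay, contacts down.
- red_pack_tab (a point): middle of the orange-tab end of the red pack, at pack frame (36, 0, 13) mm
- bay: pocket 77 x 50 mm on the charger's 40 degree slope. Origin: centre of its floor, 51 mm above the worktop; x up the slope (away from the robot), y across, z square out of it; a seated pack has this same frame. Rim 7 mm high, 6 mm thick at both ends and the corners, open for fingers over the middle 53 mm of the long sides. Orange bar (the mark) on the upper (+x) end's rim. Slope plate 96 x 66 mm.
- charger: grey wedge charger, fixed, about 95 mm deep, 130 mm wide, up to 85 mm high at the back; origin on the worktop below the bay's centre. A 22 mm high console with the start button is on its right (y -35 to -91 mm).
- start_button (a joint): travel of the green start button: 0 up, 0.006 m fully down; a spring returns it, about 5 N
- start_button_top (a point): centre of the top of the start button (24 mm diameter, pressed straight down)
- holder: fixed aluminium upright holder for one pack: foot 60 x 80 mm, floor 5 mm thick, slot 30 x 50 mm inside, 4 mm walls, rim 20 mm above the worktop. Origin on the worktop at its centre; the pack's lower 15 mm is in the slot.
- ready_tray: fixed blue open tray 150 x 120 x 20 mm (x, y, z), walls and floor 4 mm; origin at the centre of its underside
- radio: bystander: black two-way radio lying flat, 151 x 58 x 31 mm, origin under its centre
- carton: bystander: light blue carton standing, 50 x 34 x 80 mm, origin under its centre, behind the charger
- vial_a: bystander: vial with blue cap, 36 mm diameter, 65 mm high, standing in front on the left, origin under its centre
- vial_b: bystander: vial with white cap, 36 mm diameter, 56 mm high, standing in front on the right, origin under its centre
Mind the look-alikes: they are no part of the job. Of the things that look like the charger, the larger one is meant.

How it is judged:
On the way, in this order (a step that is already met when the one before it is completed fails the run):
1. the green pack lies flat in the blue tray, label up, released (horizontal distance between green_pack and ready_tray below 0.06 m and z of green_pack in the frame of ready_tray between 0 and 0.01 m and angle between green_pack's own z axis and vertical below 0.15 rad and contact force between the fingers and green_pack below 0.1 N), for 0.2 s.
2. the red pack is seated in the bay, label up, tab at the orange mark, released (x of red_pack in the frame of bay between -0.007 and 0.007 m and y of red_pack in the frame of bay between -0.006 and 0.006 m and z of red_pack in the frame of bay between -0.003 and 0.004 m and angle between the z axis of red_pack and the z axis of bay, either way round below 0.1 rad and angle between red_pack's own z axis and vertical below 1.2 rad and x of red_pack_tab in the frame of bay above 0.02 m and contact force between the fingers and red_pack below 0.1 N), for 0.2 s.
3. the start button is pressed fully down (value of joint start_button above 0.0045 m), for 0.05 s.
At the end, for the whole second after the job is handed in: Green pack at rest flat on the tray floor (60 mm of centre, 0.15 rad), label up. Red pack at rest in the bay: origin within 7 mm along, 6 mm across and 3 mm below to 4 mm above the bay's, parallel to 0.1 rad, label up, tab at the mark. Button up (under 1.5 mm) (horizontal distance between green_pack and ready_tray below 0.06 m and z of green_pack in the frame of ready_tray between 0 and 0.01 m and angle between green_pack's own z axis and vertical below 0.15 rad and x of red_pack in the frame of bay between -0.007 and 0.007 m and y of red_pack in the frame of bay between -0.006 and 0.006 m and z of red_pack in the frame of bay between -0.003 and 0.004 m and angle between the z axis of red_pack and the z axis of bay, either way round below 0.1 rad and angle between red_pack's own z axis and vertical below 1.2 rad and x of red_pack_tab in the frame of bay above 0.02 m and linear speed of each of red_pack, green_pack below 0.02 m/s and angular speed of each of red_pack, green_pack below 0.2 rad/s and value of joint start_button below 0.0015 m); the robot touches nothing.
It fails at once if the radio, the carton or one of the two loose vials is moved by more than 30 mm (distance of any of radio, carton, vial_a, vial_b from where it was at the start of the episode above 0.03 m).
It also fails if it takes over 72 s, if anything falls off the work surface, if the arm or the gripper's body presses on something with over 40 N, if the wrist force passes 120 N, or if a joint passes its speed limit or range.

## Robot

A 6-joint arm with a two-finger parallel gripper is mounted at the origin on a cart in front of the work surface, level with it; the furniture and walls round the work are solid. World frame = base frame: x ahead of the robot, y to its left, z up, the work surface at z = 0. Lengths are in m, angles in rad, forces in N, time in s.
With the tool pointing down it reaches from about 0.35 to 0.975 m from the base axis. Payload 4.9 kg.
Tool frame: the origin (TCP) lies midway between the tips of the shut fingers; the grasp point (between the pads) lies 19 mm behind it; z points along the fingers, y is the line along which they close (so a half turn about z gives the same grasp; the last joint's range is limited). The gripper opens to 85 mm and grips with 20 to 120 N. Pads are 22 mm wide; open, the fingers measure 114 mm over their backs; the gripper's body (76 mm by 85 mm) begins 54 mm behind the grasp point. The pads swing forward as they close: fully open they stand 13 mm farther back than shut.
Start: joints at [1.103, 0.053, 1.613, -0, 1.476, -0.119], TCP at [0.214, 0.587, 0.231] pointing down, gripper open.
Joint ranges: [-3.01, 3.01], [-1.01, 2.22], [0.06, 2.58], [-1.02, 4.17], [0.09, 2.62], [-3.14, 3.14]. Speed limits (rad/s): [2.57, 2.57, 3.14, 3.14, 3.14, 3.14].

## Interface

Orientations are given as a rotation vector (axis times angle).
In Python, from station import ctrl, optics, job gives the robot as it stands.
- The arm moves only by the shell command python3 -m jog 'ROWS' [OPENING] [FORCE]. ROWS is JSON, a list of rows, each a list of 2 entries, a list of its own where there are three numbers: the shift along the tool's x, y, z in m, then the turn, a rotation vector about the tool's x, y, z in rad. A call has 1 to 5 rows; each row is the pose to reach, as a shift and turn from the pose commanded when the call began, along the tool's axes at that moment; what a row does not reach only later rows make up. A row lasts 1/10 s, in which the tool goes at most 50 mm and 8.59 degrees, less where a joint would pass 70% of its speed; a pose out of reach is approached as far as the arm can. A call with a gripper value outside its range is refused whole. OPENING is the opening, from 0 (shut) to 1 (fully open), set as the call begins (- or left out, the last holds). The fingers move at their own pace and stop on an object; FORCE is the grip in N (left out, the last holds). Time passes only in rows, so rows that repeat a pose let the fingers close. It gives the time, the measured TCP pose, the force, the opening and the grip force at its end, in the units of the state.
- ctrl.get_obs(): the state, without advancing time (a new reading comes with each control period).
- optics.get_image(name): name is "side" or "top"; returns a dict with "image" (400x640x3 uint8, blue, green, red), "fx", "fy", "cx", "cy" (pixels), "rvec" (rotation vector, rad) and "tvec" (3), from world to camera coordinates, as OpenCV has them. Camera axes: x right, y down, z forward; pixel columns grow to the right and rows downward; lengths in m; the calibration is good to about 2 mm. A picture is of the moment at which its call begins. There is no depth.
- job.finish_job(): hands the job in; it is judged then, once.
The state is a dict: "t": time; "q": joint angles; "dq": joint speeds; "effort": joint torques, N m; "tool_pos": TCP position; "tool_rot": TCP orientation; "contact_force": force on the tool from outside, world axes, zero at the start; "wrist_torque": the same for the moment, N m; "opening": finger opening in m; "grip_force": force on a finger pad.
Only numpy, scipy, OpenCV 4.12 (cv2) and the standard library are available. Lean on these libraries where they do the work, as an engineer would, in place of code of your own. Each camera call takes 0.05 s, during which the arm holds its last target. There are 200 camera calls.

## Working session

There is one attempt and no reset: what is moved stays moved. The work goes in short steps, Python scripts to look and compute and a shell command to move; the robot and the scene stay as the last step left them, time stands still between calls to the robot, and variables do not carry over. Pictures are saved under pics/ and viewed, at most 11 in all, crops included, and the job is handed in when it is done.

```bash
mkdir -p pics; python3 - <<'E'
from station import ctrl, optics
import cv2,pickle
o=ctrl.get_obs(); print(o['t'],o['tool_pos'],o['tool_rot'],o['opening'])
d={}
for n in ('side','top'):
    d[n]=optics.get_image(n); cv2.imwrite(f'pics/{n}0.png',d[n]['image'])
    print(n,d[n]['fx'],d[n]['rvec'],d[n]['tvec'])
pickle.dump(d,open('c0.pkl','wb'))
E
```

```text
0.0 [0.21332755 0.58679389 0.23007007] [-0.54503173 -3.09336564  0.00313343] 0.08505704542530482
side 480.71496551044294 [ 2.05762038 -0.41942354  0.22629428] [-0.55824125  0.15369421  0.9765239 ]
top 390.09230927479655 [ 2.22132533 -2.20064957  0.08649883] [-0.10279255  0.5468988   1.18248269]
```

View pics/side0.png

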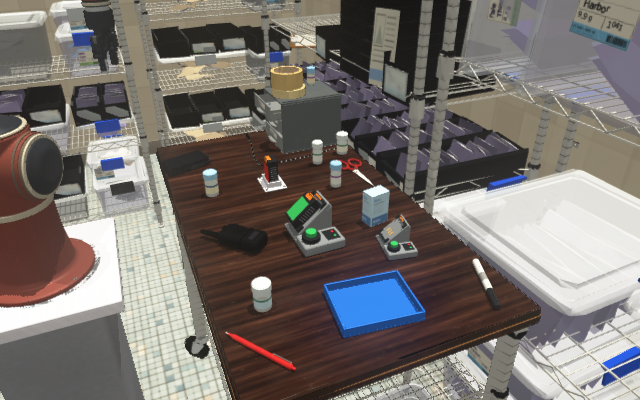

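View pics/top0.png

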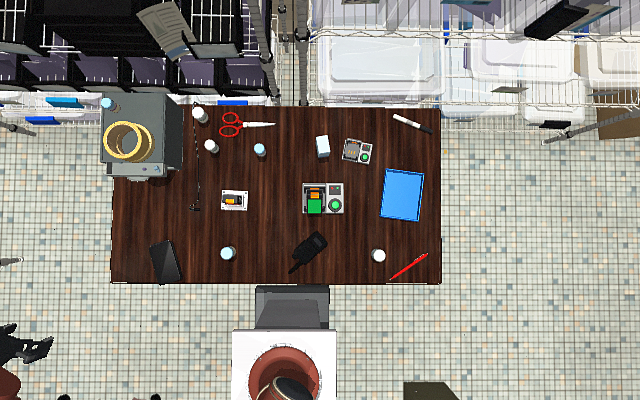

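Side view: the large charger with the green pack is at about (312,222), its small look-alike at (397,240). The holder with the red pack is at (270,175), the tray at (375,302) and the radio at (240,237). Top view: charger (322,198), look-alike (357,150), holder (234,200), tray (402,194). I choose the larger charger and check it in a close crop.

```bash
python3 - <<'E'
import pickle,cv2,numpy as np
d=pickle.load(open('c0.pkl','rb'))
t=d['top']['image'];s=d['side']['image']
R=lambda im,x,y,w,h,k:cv2.resize(im[y:y+h,x:x+w],(w*k,h*k),interpolation=cv2.INTER_CUBIC)
a=R(t,296,176,56,43,7)   # 392x301
b=R(t,214,180,56,43,7)
c=R(s,280,185,66,49,6)   # 396x294
e=R(s,250,148,66,49,6)
o=np.zeros((600,800,3),np.uint8)
o[0:301,0:392]=a;o[0:301,400:792]=b;o[304:304+294,0:396]=c;o[304:304+294,400:796]=e
cv2.imwrite('pics/crop0.png',o)
E
```

```text
(no output)
```

View pics/crop0.png

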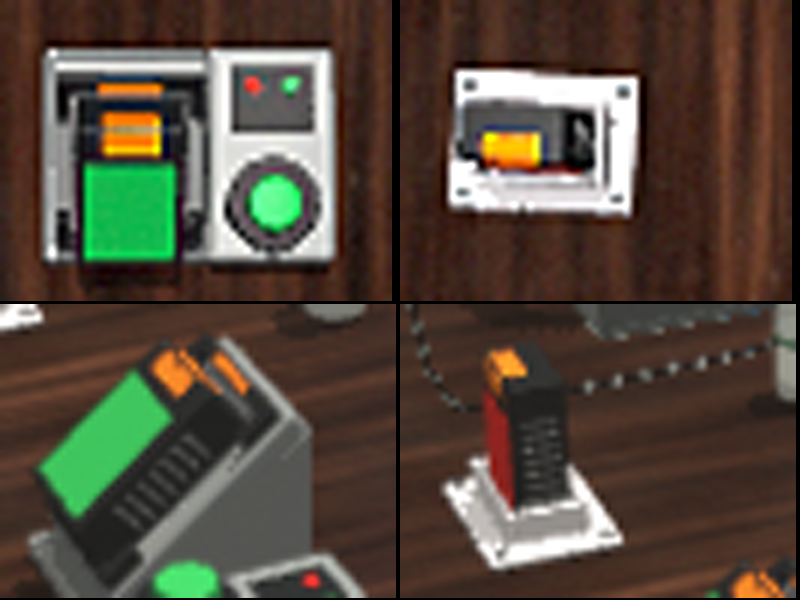

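The crops confirm it: the large charger holds the green pack, tab at the orange mark (130,89 in the first crop), with the button at right (275,202). The red pack stands in the white holder, tab up, label to the robot. Next I fit the poses from both views.

```bash
cat > h.py <<'E'
import numpy as np,cv2,pickle
from scipy.optimize import least_squares
from scipy.spatial.transform import Rotation as Ro
def proj(c,P):
    K=np.array([[c['fx'],0,c['cx']],[0,c['fy'],c['cy']],[0,0,1.]])
    return cv2.projectPoints(np.atleast_2d(P).astype(float),np.array(c['rvec']),np.array(c['tvec']),K,None)[0][:,0]
def tri(cs,uvs,z=None):
    f=lambda p:np.concatenate([proj(c,p)[0]-u for c,u in zip(cs,uvs)]) if z is None else np.concatenate([proj(c,[*p,z])[0]-u for c,u in zip(cs,uvs)])
    r=least_squares(f,[.6,0,.05] if z is None else [.6,0]); return r.x,r.fun
def goal(pitch,yaw):  # tool dir: pitch below horizontal, heading yaw (deg); tool y ~ +world y
    a=np.radians(pitch);z=np.array([np.cos(a),0,-np.sin(a)]);y=np.array([0,1.,0])
    return Ro.from_euler('z',yaw,degrees=True)*Ro.from_matrix(np.array([np.cross(y,z),y,z]).T)
def delta(p,R,o=None):
    from station import ctrl
    o=o or ctrl.get_obs(); R0=Ro.from_rotvec(o['tool_rot'])
    s=R0.inv().apply(np.array(p)-o['tool_pos']); r=(R0.inv()*R).as_rotvec()
    print('row [[%.4f,%.4f,%.4f],[%.3f,%.3f,%.3f]]'%(*s,*r),'dist %.3f ang %.1f'%(np.linalg.norm(s),np.degrees(np.linalg.norm(r))),'t',round(o['t'],2))
E
cat > m.py <<'E'
from h import *
d=pickle.load(open('c0.pkl','rb'));T,S=d['top'],d['side']
u=lambda px,py,k,ox,oy,x0,y0:np.array([(px-ox+.5)/k-.5+x0,(py-oy+.5)/k-.5+y0])
A=lambda p:u(*p,7,0,0,296,176);B=lambda p:u(*p,7,400,0,214,180);C=lambda p:u(*p,6,0,304,280,185);E=lambda p:u(*p,6,400,304,250,148)
lt=[A(p) for p in [(177,163),(85,163),(178,260),(82,260)]];ls=[C(p) for p in [(172,410),(137,372),(75,518),(38,465)]]
for a,b in zip(lt,ls): print('label',*map(lambda v:v.round(4),tri([T,S],[a,b])))
print('button',tri([T,S],[A((275,202)),C((185,575))]))
print('mark',tri([T,S],[A((130,89)),C((230,372))]))
def bayR(yaw): return Ro.from_euler('zy',[yaw,-40],degrees=True)  # x up slope
def f(v):
    x,y,yaw,x1,x2,w=v;R=bayR(yaw);o=np.array([x,y,.051])
    P=o+R.apply([[x2,-w,.026],[x2,w,.026],[x1,-w,.026],[x1,w,.026],[.0415,0,.007]])
    return np.concatenate([(proj(T,P)-(lt+[A((130,89))])).ravel(),(proj(S,P)-(ls+[C((230,372))])).ravel(),[(w-.021)*300]])
r=least_squares(f,[.55,-.05,0,-.03,.02,.02]);print('bay',r.x.round(4),r.fun.round(1))
ht=[B(p) for p in [(457,69),(638,75),(632,215),(449,208)]];hs=[None,E((622,543)),E((495,568)),E((443,487))]
def g(v):
    x,y,yaw,z=v;P=np.array([x,y,0])+Ro.from_euler('z',yaw,degrees=True).apply([[.03,.04,z],[.03,-.04,z],[-.03,-.04,z],[-.03,.04,z]])
    return np.concatenate([(proj(T,P)-ht).ravel(),(proj(S,P)[1:]-hs[1:]).ravel(),[(z-.005)*1000]])
r=least_squares(g,[.6,.3,0,.005]);print('holder',r.x.round(4),r.fun.round(1))
for n,p in dict(vialA=(227,253),vialB=(379,255)).items(): print(n,tri([T],[np.array(p)],.06)[0].round(3))
for p in [(385,168),(424,172),(420,222),(380,217)]: print('tray',tri([T],[np.array(p)],.02)[0].round(3))
for p in [(290,270),(325,236)]: print('radio',tri([T],[np.array(p)],.03)[0].round(3))
for p in [(317,136),(329,158)]: print('carton',tri([T],[np.array(p)],.08)[0].round(3))
E
python3 m.py
```

```text
label [ 0.5512 -0.1049  0.0849] [-0.1576  0.4344  0.3413 -0.0323]
label [ 0.5519 -0.0672  0.0805] [-0.0461  0.13    0.1048 -0.0093]
label [ 0.512  -0.107   0.0504] [-0.1248  0.37    0.2812 -0.0215]
label [ 0.5122 -0.0664  0.0496] [-0.0605  0.1836  0.1437 -0.0102]
button (array([ 0.53739855, -0.14856723,  0.04470453]), array([-0.1244725 ,  0.34386776,  0.2557507 , -0.02409722]))
mark (array([ 0.58199342, -0.08526902,  0.08304266]), array([-0.1367027 ,  0.36184622,  0.29220061, -0.03079679]))
bay [ 0.5544 -0.0861  0.8844 -0.0332  0.0182  0.0192] [-0.2  0.3 -0.2  0.3 -0.6  0.2  0.3  0.2 -0.1  0.5  0.7  0.8 -0.2 -0.8
  0.3 -0.1  0.2  0.3  0.2  0.  -0.6]
holder [ 0.5506  0.1579 -1.55    0.0044] [ 0.   0.4  0.3  0.5  0.3 -0.   0.2  0.   0.6 -0.8 -0.3 -0.6  0.1 -0.6
 -0.6]
vialA [0.393 0.166]
vialB [ 0.39  -0.279]
tray [ 0.653 -0.305]
tray [ 0.643 -0.426]
tray [ 0.488 -0.413]
tray [ 0.502 -0.29 ]
radio [ 0.341 -0.017]
radio [ 0.443 -0.121]
carton [ 0.737 -0.093]
carton [ 0.672 -0.128]
```

Everything checks: the mark's height matches the bay model to 1 mm, the button sits 62 mm from the bay's centreline, and the tray measures 150 mm. Bay (0.554,-0.086), holder (0.551,0.158), tray (0.571,-0.358). Now to the pre-grasp over the green pack.

```bash
python3 - <<'E'
from h import *
n=Ro.from_euler('zy',[.9,-40],degrees=True).apply([0,0,1]);b=np.array([.5544,-.0861,.051])
print((b+.124*n).round(4)); delta(b+.124*n+[0,0,.03],goal(50,.9))
E
```

```text
[ 0.4747 -0.0861  0.146 ]
row [[-0.4756,-0.5430,0.0551],[-0.129,-0.691,-0.349]] dist 0.724 ang 45.0 t 0.1
```

```bash
cat > g.py <<'E'
import sys; from h import *
v=list(map(float,sys.argv[1:])); delta(v[:3],goal(v[3],v[4]))
E
R='python3 g.py .475 -.086 .176 50 .9'
python3 -m jog '[[[-0.4756,-0.543,0.055],[0,0,-0.349]],[[-0.4756,-0.543,0.055],[0,0,-0.349]],[[-0.4756,-0.543,0.055],[0,0,-0.349]],[[-0.4756,-0.543,0.055],[0,0,-0.349]],[[-0.4756,-0.543,0.055],[0,0,-0.349]]]' 1
$R
```

```text
t: 0.6
tool_pos: [0.3038, 0.3533, 0.2116]
tool_rot: [0.002, -3.141, 0.001]
contact_force: [1.3, 0.4, 0.4]
opening: 0.0854
grip_force: 0.0
row [[-0.1708,-0.4395,0.0358],[-0.006,-0.698,-0.014]] dist 0.473 ang 40.0 t 0.6
```

```bash
R='python3 g.py .475 -.086 .176 50 .9'
python3 -m jog '[[[-0.171,-0.44,0.036],[0,0,0]],[[-0.171,-0.44,0.036],[0,0,0]],[[-0.171,-0.44,0.036],[0,0,0]],[[-0.171,-0.44,0.036],[0,0,0]],[[-0.171,-0.44,0.036],[0,0,0]]]'
python3 -m jog '[[[-0.083,-0.213,0.017],[-0.006,-0.698,-0.014]],[[-0.083,-0.213,0.017],[-0.006,-0.698,-0.014]],[[-0.083,-0.213,0.017],[-0.006,-0.698,-0.014]],[[-0.083,-0.213,0.017],[-0.006,-0.698,-0.014]],[[-0.083,-0.213,0.017],[-0.006,-0.698,-0.014]]]'
$R
```

```text
t: 1.1
tool_pos: [0.3942, 0.121, 0.193]
tool_rot: [-0.001, 3.141, 0.0]
contact_force: [-0.6, 0.2, -0.1]
opening: 0.085
grip_force: 0.0
t: 1.6
tool_pos: [0.4768, -0.0928, 0.176]
tool_rot: [-0.015, 2.438, 0.004]
contact_force: [0.4, 0.3, -0.8]
opening: 0.0853
grip_force: 0.0
row [[0.0013,0.0068,-0.0011],[-0.004,0.005,-0.002]] dist 0.007 ang 0.4 t 1.6
```

```bash
python3 g.py .5158 -.0861 .0971 50 .9; cat > look.py <<'E'
import sys; from h import *
from station import optics
# look.py name  tx ty tw th  sx sy sw sh
n=sys.argv[1];v=list(map(int,sys.argv[2:]));d={}
ims=[]
for i,c in enumerate(('top','side')):
    d[c]=optics.get_image(c);x,y,w,h=v[4*i:4*i+4]
    ims.append(cv2.resize(d[c]['image'][y:y+h,x:x+w],(400,int(400*h/w)),interpolation=cv2.INTER_CUBIC))
H=max(i.shape[0] for i in ims);o=np.zeros((H,800,3),np.uint8)
for i,m in enumerate(ims): o[:m.shape[0],400*i:400*i+400]=m
cv2.imwrite(f'pics/{n}.png',o);pickle.dump(d,open(f'{n}.pkl','wb'))
E
```

```text
row [[0.0212,0.0063,0.0855],[-0.004,0.005,-0.002]] dist 0.088 ang 0.4 t 1.6
```

```bash

python3 -m jog '[[[0.021,0.006,0.043],[-0.004,0.005,-0.002]],[[0.021,0.006,0.0855],[-0.004,0.005,-0.002]],[[0.021,0.006,0.0855],[-0.004,0.005,-0.002]]]'
python3 look.py a1 290 160 80 80 270 160 90 90
python3 g.py .5518 -.0861 .0541 50 .9
```

```text
t: 1.9
tool_pos: [0.5113, -0.0814, 0.0847]
tool_rot: [-0.017, 2.469, 0.024]
contact_force: [-0.8, 1.0, -0.8]
opening: 0.0856
grip_force: 0.0
row [[-0.0027,-0.0043,0.0548],[0.007,-0.010,-0.000]] dist 0.055 ang 0.7 t 2.0
```

View pics/a1.png

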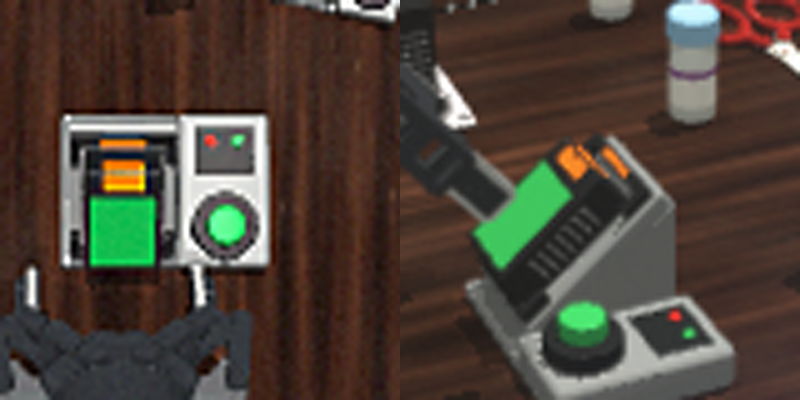

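Fingers stand at crop (31,270) and (200,285), midpoint 115, with the pack centre at 122. That is about 4 mm to -y, as the computed row says. I go in.

```bash

python3 -m jog '[[[-0.0027,-0.0043,0.02],[0.007,-0.01,0]],[[-0.0027,-0.0043,0.04],[0.007,-0.01,0]],[[-0.0027,-0.0043,0.05],[0.007,-0.01,0]],[[-0.0027,-0.0043,0.05],[0.007,-0.01,0]],[[-0.0027,-0.0043,0.05],[0.007,-0.01,0]]]'
python3 g.py .5518 -.0861 .0541 50 .9
```

```text
t: 2.5
tool_pos: [0.5513, -0.0874, 0.0643]
tool_rot: [-0.021, 2.433, 0.0]
contact_force: [-0.5, -0.3, 0.7]
opening: 0.0854
grip_force: 0.0
row [[0.0063,0.0013,0.0081],[-0.004,0.010,0.003]] dist 0.010 ang 0.7 t 2.5
```

```bash

python3 -m jog '[[[0.0063,0.0013,0.007],[-0.004,0.01,0.003]],[[0.0063,0.0013,0.007],[-0.004,0.01,0.003]],[[0.0063,0.0013,0.007],[-0.004,0.01,0.003]]]'
python3 -m jog '[[[0,0,0],[0,0,0]],[[0,0,0],[0,0,0]],[[0,0,0],[0,0,0]],[[0,0,0],[0,0,0]],[[0,0,0],[0,0,0]]]' 0 60
python3 -m jog '[[[0,0,0],[0,0,0]],[[0,0,0],[0,0,0]]]'
python3 g.py .5518 -.0861 .0541 50 .9
```

```text
t: 2.8
tool_pos: [0.5495, -0.0857, 0.0513]
tool_rot: [-0.017, 2.448, 0.009]
contact_force: [0.0, 0.0, -0.2]
opening: 0.0854
grip_force: 0.0
t: 3.3
tool_pos: [0.5496, -0.0858, 0.0514]
tool_rot: [-0.018, 2.449, 0.009]
contact_force: [-9.2, 0.8, 8.1]
opening: 0.0446
grip_force: 59.4
t: 3.5
tool_pos: [0.5497, -0.0858, 0.0514]
tool_rot: [-0.018, 2.449, 0.009]
contact_force: [-8.5, -0.9, 7.2]
opening: 0.0451
grip_force: 59.4
row [[-0.0033,-0.0003,-0.0007],[0.001,-0.005,-0.002]] dist 0.003 ang 0.3 t 3.5
```

Gripped at 45 mm with little side force, so the bay's y is confirmed. Lift out square to the slope.

```bash

python3 -m jog '[[[0,0,-0.02],[0,0,0]],[[0,0,-0.06],[0,0,0]],[[0,0,-0.11],[0,0,0]],[[0,0,-0.12],[0,0,0]]]'
python3 g.py .571 -.358 .12 90 0
```

```text
t: 3.9
tool_pos: [0.4732, -0.0879, 0.148]
tool_rot: [-0.018, 2.442, 0.004]
contact_force: [0.9, -0.5, 0.2]
opening: 0.045
grip_force: 64.5
row [[-0.0535,-0.2714,0.0823],[0.003,0.699,0.014]] dist 0.289 ang 40.1 t 3.9
```

```bash

python3 -m jog '[[[-0.0535,-0.271,0.082],[0.003,0.699,0.014]],[[-0.0535,-0.271,0.082],[0.003,0.699,0.014]],[[-0.0535,-0.271,0.082],[0.003,0.699,0.014]],[[-0.0535,-0.271,0.082],[0.003,0.699,0.014]],[[-0.0535,-0.271,0.082],[0.003,0.699,0.014]]]'
python3 g.py .571 -.358 .03 90 0
```

```text
t: 4.4
tool_pos: [0.5519, -0.3044, 0.1208]
tool_rot: [0.0, -3.137, -0.005]
contact_force: [0.6, 0.3, 0.6]
opening: 0.0443
grip_force: 64.4
row [[-0.0195,-0.0538,0.0906],[0.003,-0.005,0.000]] dist 0.107 ang 0.3 t 4.4
```

```bash

python3 -m jog '[[[-0.0195,-0.054,0],[0.003,-0.005,0]],[[-0.0195,-0.054,0.03],[0.003,-0.005,0]],[[-0.0195,-0.054,0.07],[0.003,-0.005,0]],[[-0.0195,-0.054,0.09],[0.003,-0.005,0]],[[-0.0195,-0.054,0.09],[0.003,-0.005,0]]]'
python3 look.py a2 360 150 90 90 310 230 130 130
python3 g.py .571 -.358 .011 90 0
```

```text
t: 4.9
tool_pos: [0.5674, -0.3534, 0.0243]
tool_rot: [0.001, -3.139, -0.012]
contact_force: [-0.5, 0.4, -0.7]
opening: 0.0448
grip_force: 64.3
row [[-0.0004,-0.0025,0.0189],[0.002,0.004,0.001]] dist 0.019 ang 0.3 t 5.0
```

View pics/a2.png

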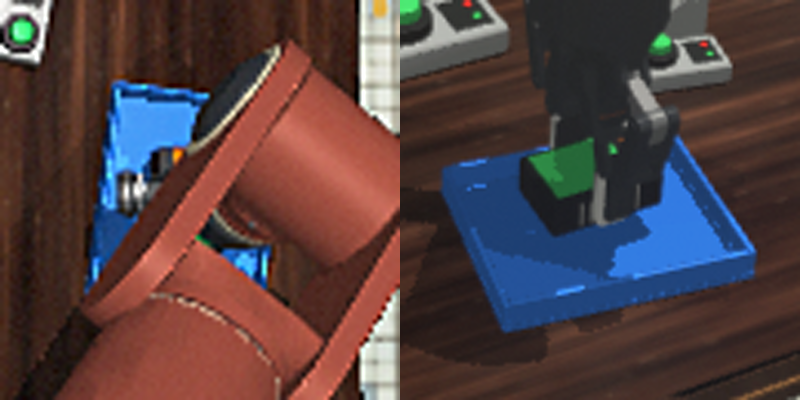

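The green pack is held level and label up over the tray's middle, at right-hand crop (590,190). I lower it until it touches.

```bash

python3 -m jog '[[[0,-0.002,0.01],[0.002,0.004,0]],[[0,-0.002,0.019],[0.002,0.004,0]],[[0,-0.002,0.019],[0.002,0.004,0]],[[0,-0.002,0.019],[0.002,0.004,0]]]'
python3 -m jog '[[[0,0,0.003],[0,0,0]],[[0,0,0.003],[0,0,0]]]'
```

```text
t: 5.4
tool_pos: [0.5706, -0.3576, 0.0112]
tool_rot: [-0.002, 3.141, -0.001]
contact_force: [0.1, 0.1, -1.0]
opening: 0.0443
grip_force: 64.4
t: 5.6
tool_pos: [0.5707, -0.3576, 0.0081]
tool_rot: [-0.002, 3.141, -0.001]
contact_force: [-1.1, 0.3, -1.4]
opening: 0.0449
grip_force: 64.4
```

```bash

python3 -m jog '[[[0,0,0.001],[0,0,0]],[[0,0,0.001],[0,0,0]],[[0,0,0.001],[0,0,0]],[[0,0,0.001],[0,0,0]],[[0,0,0.001],[0,0,0]]]' 1
python3 -m jog '[[[0,0,-0.01],[0,0,0]],[[0,0,-0.05],[0,0,0]],[[0,0,-0.1],[0,0,0]],[[0,0,-0.15],[0,0,0]],[[0,0,-0.15],[0,0,0]]]'
python3 - <<'E'
from h import *
# holder: pack centre, tilt 40: pack frame x up, z to robot
Y=-1.55;Rp=Ro.from_euler('z',Y,degrees=True)*Ro.from_matrix(np.array([[0,0,1.],[0,1,0],[-1,0,0]]).T)
o=np.array([.5506,.1579,.041])+Ro.from_euler('z',Y,degrees=True).apply([.013,0,0])
t=o+Rp.apply([.005,0,.011]);a=goal(40,Y).apply([0,0,1])
for s in (0,.03,.12): print(s,(t-s*a).round(4))
E
python3 g.py .45 -.08 .25 60 0
```

```text
t: 6.1
tool_pos: [0.5708, -0.3577, 0.0073]
tool_rot: [-0.002, 3.14, -0.002]
contact_force: [0.5, 0.2, 0.0]
opening: 0.0858
grip_force: 0.0
t: 6.6
tool_pos: [0.575, -0.3609, 0.1692]
tool_rot: [-0.002, 3.126, -0.019]
contact_force: [0.1, -0.6, 2.2]
opening: 0.0852
grip_force: 0.0
0 [0.5526 0.1578 0.046 ]
0.03 [0.5296 0.1585 0.0653]
0.12 [0.4607 0.1603 0.1231]
row [[0.1233,0.2801,-0.0861],[-0.011,-0.508,0.004]] dist 0.318 ang 29.1 t 6.6
```

```bash

python3 -m jog '[[[0.123,0.28,-0.086],[0,-0.508,0]],[[0.123,0.28,-0.086],[0,-0.508,0]],[[0.123,0.28,-0.086],[0,-0.508,0]],[[0.123,0.28,-0.086],[0,-0.508,0]],[[0.123,0.28,-0.086],[0,-0.508,0]]]'
python3 g.py .43 .16 .2 40 -1.5
```

```text
t: 7.1
tool_pos: [0.4725, -0.1395, 0.222]
tool_rot: [0.002, 2.633, 0.0]
contact_force: [-0.4, 0.7, 0.8]
opening: 0.0856
grip_force: 0.0
row [[0.0483,0.2994,-0.0015],[0.016,-0.364,0.019]] dist 0.303 ang 20.9 t 7.1
```

```bash

python3 -m jog '[[[0.048,0.3,-0.0015],[0.016,-0.364,0.019]],[[0.048,0.3,-0.0015],[0.016,-0.364,0.019]],[[0.048,0.3,-0.0015],[0.016,-0.364,0.019]],[[0.048,0.3,-0.0015],[0.016,-0.364,0.019]],[[0.048,0.3,-0.0015],[0.016,-0.364,0.019]]]'
python3 g.py .4607 .1603 .1231 40 -1.5
```

```text
t: 7.6
tool_pos: [0.4614, 0.0713, 0.1881]
tool_rot: [0.027, 2.271, -0.015]
contact_force: [1.3, 0.4, -0.5]
opening: 0.0855
grip_force: 0.0
row [[0.0515,0.0890,0.0396],[0.000,-0.002,0.002]] dist 0.110 ang 0.2 t 7.6
```

```bash

python3 -m jog '[[[0.052,0.089,0.04],[0,-0.002,0.002]],[[0.052,0.089,0.04],[0,-0.002,0.002]],[[0.052,0.089,0.04],[0,-0.002,0.002]],[[0.052,0.089,0.04],[0,-0.002,0.002]],[[0.052,0.089,0.04],[0,-0.002,0.002]]]'
python3 look.py a3 200 160 80 80 230 130 100 100
python3 g.py .5296 .1585 .0653 40 -1.5
```

```text
t: 8.1
tool_pos: [0.4597, 0.16, 0.1201]
tool_rot: [0.025, 2.274, -0.014]
contact_force: [0.4, -0.9, 0.3]
opening: 0.0853
grip_force: 0.0
row [[-0.0006,0.0014,0.0892],[0.000,-0.001,0.000]] dist 0.089 ang 0.1 t 8.2
```

View pics/a3.png

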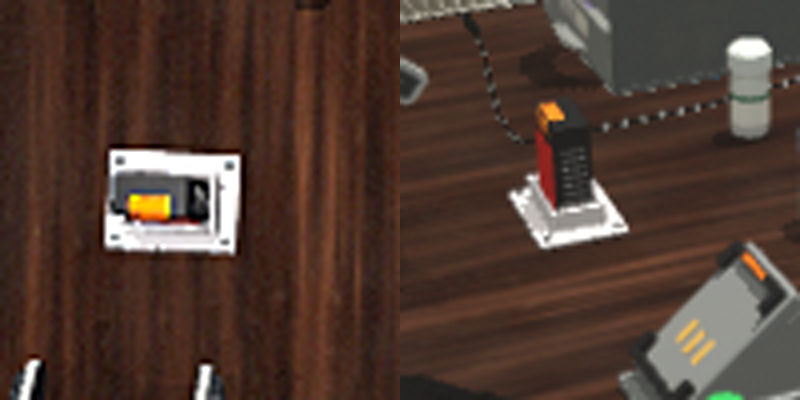

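```bash
python3 - <<'E'
from h import *
d=pickle.load(open('a3.pkl','rb'));T=d['top'];S=d['side']
c=lambda uv:((uv-[200,160])*5).round(0).tolist(); cs=lambda uv:((uv-[230,130])*4+[400,0]).round(0).tolist()
R=Ro.from_euler('z',-1.55,degrees=True);q=lambda x,y,z:np.array([.5506,.1579,0])+R.apply([x,y,z])
print('end corners',[c(proj(T,q(sx*.013,sy*.023,.077))[0]) for sx,sy in ((1,1),(1,-1),(-1,-1),(-1,1))])
print('side',[cs(proj(S,q(sx*.013,sy*.023,.077))[0]) for sx,sy in ((1,1),(1,-1),(-1,-1),(-1,1))])
g=np.array([.46,.16,.12])-.012*goal(40,-1.5).apply([0,0,1])
print('fingers',[c(proj(T,g+[0,s*.046,0])[0]) for s in(1,-1)])
E
```

```text
end corners [[110.0, 170.0], [190.0, 173.0], [188.0, 218.0], [108.0, 215.0]]
side [[570.0, 92.0], [591.0, 120.0], [552.0, 127.0], [532.0, 99.0]]
fingers [[39.0, 369.0], [207.0, 370.0]]
```

The pack's tab end (orange at crop 149,207) matches the predicted corners within a pixel, and so do the fingers. The right-hand crop shows the bay empty with its mark at (753,263). I close in on the pack.

```bash

python3 -m jog '[[[-0.0006,0.001,0.045],[0,-0.001,0]],[[-0.0006,0.001,0.089],[0,-0.001,0]],[[-0.0006,0.001,0.105],[0,-0.001,0]],[[-0.0006,0.001,0.112],[0,-0.001,0]],[[-0.0006,0.001,0.112],[0,-0.001,0]]]'
python3 g.py .5526 .1578 .046 40 -1.5
```

```text
t: 8.7
tool_pos: [0.5475, 0.1549, 0.0541]
tool_rot: [0.028, 2.273, -0.014]
contact_force: [0.0, 0.9, -0.1]
opening: 0.0855
grip_force: 0.0
row [[0.0029,0.0030,0.0091],[0.000,-0.005,0.001]] dist 0.010 ang 0.3 t 8.7
```

```bash

python3 -m jog '[[[0.003,0.003,0.009],[0,-0.005,0.001]],[[0.003,0.003,0.009],[0,-0.005,0.001]],[[0.003,0.003,0.009],[0,-0.005,0.001]]]'
python3 g.py .5526 .1578 .046 40 -1.5
python3 -m jog '[[[0,0,0],[0,0,0]],[[0,0,0],[0,0,0]],[[0,0,0],[0,0,0]],[[0,0,0],[0,0,0]],[[0,0,0],[0,0,0]]]' 0 80
python3 -m jog '[[[0,0,0],[0,0,0]],[[0,0,0],[0,0,0]]]'
```

```text
t: 9.0
tool_pos: [0.5509, 0.1571, 0.0515]
tool_rot: [0.026, 2.277, -0.006]
contact_force: [-0.6, 0.0, 0.4]
opening: 0.0857
grip_force: 0.0
row [[0.0031,0.0007,0.0049],[0.007,-0.008,-0.000]] dist 0.006 ang 0.6 t 9.0
t: 9.5
tool_pos: [0.551, 0.1572, 0.0507]
tool_rot: [0.026, 2.278, -0.006]
contact_force: [-3.1, 0.4, 2.9]
opening: 0.0439
grip_force: 81.7
t: 9.7
tool_pos: [0.5511, 0.1572, 0.0507]
tool_rot: [0.027, 2.278, -0.005]
contact_force: [-2.4, 0.4, 4.4]
opening: 0.0442
grip_force: 81.9
```

Gripped (44 mm). I save the pack's pose relative to the tool, then lift straight up.

```bash
python3 - <<'E'
from h import *
from station import ctrl
o=ctrl.get_obs();R0=Ro.from_rotvec(o['tool_rot']);ty=R0.apply([0,1,0]);Y=np.degrees(np.arctan2(-ty[0],ty[1]))
Rp=Ro.from_euler('z',Y,degrees=True)*Ro.from_matrix(np.array([[0,0,1.],[0,1,0],[-1,0,0]]).T)
p=np.array([.5506,.1579,.041])+Ro.from_euler('z',-1.55,degrees=True).apply([.013,0,0])
r=R0.inv().apply(p-o['tool_pos']);r[1]=0
pickle.dump((r,(R0.inv()*Rp).as_rotvec()),open('rel.pkl','wb'));print(Y,r,(R0.inv()*Rp).as_rotvec())
E
cat > b.py <<'E'
# b.py h [dx dy dz(bay)]: tool goal to put pack origin at bay + h along normal
import sys;from h import *
v=list(map(float,sys.argv[1:]))+[0]*4
r,q=pickle.load(open('rel.pkl','rb'));Rb=Ro.from_euler('zy',[.9,-40],degrees=True)
P=np.array([.5544,-.0861,.051])+Rb.apply([v[1],v[2],v[0]+v[3]])
R=Rb*Ro.from_rotvec(q).inv();t=P-R.apply(r);print('tool goal',t.round(4));delta(t,R)
E
python3 -m jog '[[[-0.008,0,-0.006],[0,0,0]],[[-0.023,0,-0.019],[0,0,0]],[[-0.046,0,-0.039],[0,0,0]],[[-0.08,0,-0.067],[0,0,0]],[[-0.1,0,-0.084],[0,0,0]]]'
python3 b.py .08
```

```text
-1.2128408566555642 [-0.00076017  0.          0.01581727] [5.99441105e-03 2.43430136e+00 2.21290842e-03]
t: 10.2
tool_pos: [0.552, 0.1565, 0.183]
tool_rot: [0.027, 2.278, -0.005]
contact_force: [-0.0, -0.1, 1.0]
opening: 0.0447
grip_force: 81.7
tool goal [ 0.5024 -0.086   0.1281]
row [[0.0696,-0.2438,0.0010],[-0.001,0.873,-0.033]] dist 0.254 ang 50.0 t 10.2
```

```bash

python3 -m jog '[[[0.07,-0.244,0.001],[-0.001,0.873,-0.033]],[[0.07,-0.244,0.001],[-0.001,0.873,-0.033]],[[0.07,-0.244,0.001],[-0.001,0.873,-0.033]],[[0.07,-0.244,0.001],[-0.001,0.873,-0.033]],[[0.07,-0.244,0.001],[-0.001,0.873,-0.033]]]'
python3 b.py .06
```

```text
t: 10.7
tool_pos: [0.5065, -0.0616, 0.1317]
tool_rot: [0.003, 2.952, -0.016]
contact_force: [0.6, 0.0, -1.7]
opening: 0.0443
grip_force: 81.8
tool goal [ 0.5152 -0.086   0.1128]
row [[-0.0050,-0.0242,0.0205],[-0.004,0.199,-0.011]] dist 0.032 ang 11.4 t 10.7
```

```bash

python3 -m jog '[[[-0.005,-0.024,0.02],[-0.004,0.199,-0.011]],[[-0.005,-0.024,0.02],[-0.004,0.199,-0.011]],[[-0.005,-0.024,0.02],[-0.004,0.199,-0.011]],[[-0.005,-0.024,0.02],[-0.004,0.199,-0.011]]]'
python3 b.py .06
python3 look.py a4 290 160 80 80 280 175 70 70
```

```text
t: 11.1
tool_pos: [0.5159, -0.0836, 0.1126]
tool_rot: [0.013, -3.137, 0.013]
contact_force: [0.3, 0.0, -1.5]
opening: 0.044
grip_force: 81.9
tool goal [ 0.5152 -0.086   0.1128]
row [[0.0007,-0.0023,-0.0002],[-0.001,0.005,0.000]] dist 0.002 ang 0.3 t 11.1
```

View pics/a4.png

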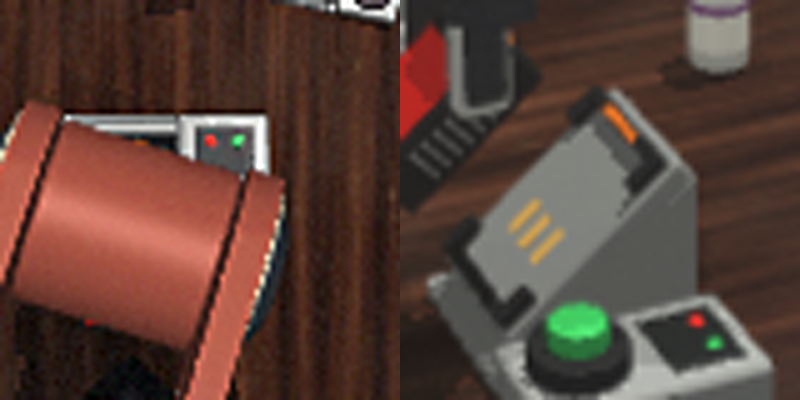

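The pack hovers over the bay, label up, its near lower edge running from right-crop (405,210) to (540,75). The bay's mark is at (620,123). I compare these with the model.

```bash
python3 - <<'E'
from h import *
from station import ctrl
o=ctrl.get_obs();S=pickle.load(open('a4.pkl','rb'))['side'];k=400/70
cs=lambda P:[((u-[280,175]+.5)*k-.5+[400,0]).round(0).tolist() for u in proj(S,P)]
r,q=pickle.load(open('rel.pkl','rb'));R0=Ro.from_rotvec(o['tool_rot']);Rp=R0*Ro.from_rotvec(q);p=R0.apply(r)+o['tool_pos']
Rb=Ro.from_euler('zy',[.9,-40],degrees=True);b=np.array([.5544,-.0861,.051])
print('in bay',Rb.inv().apply(p-b).round(4),np.degrees((Rb.inv()*Rp).as_rotvec()).round(2))
print('pack bottom -y edge',cs(p+Rp.apply([[-.036,-.023,0],[.036,-.023,0]])),'far/top end',cs(p+Rp.apply([[.036,-.023,.026],[.036,.023,.026]])))
print('bay mark bar ',cs(b+Rb.apply([[.0415,0,.007]])),'rim corners outer',cs(b+Rb.apply([[.0445,.031,.007],[.0445,-.031,.007],[-.0445,.031,.007],[-.0445,-.031,.007]])),'floor mid',cs(b+Rb.apply([[0,0,0]])))
print('button',cs([.5374,-.1486,.0447]))
E
```

```text
in bay [0.0012 0.0027 0.0602] [-0.06 -0.38  0.12]
pack bottom -y edge [[414.0, 219.0], [548.0, 77.0]] far/top end [[503.0, 39.0], [458.0, -13.0]]
bay mark bar  [[620.0, 122.0]] rim corners outer [[594.0, 81.0], [659.0, 153.0], [438.0, 243.0], [495.0, 322.0]] floor mid [[557.0, 209.0]]
button [[578.0, 315.0]]
```

```bash
python3 b.py .02 -.0005
```

```text
tool goal [ 0.5405 -0.086   0.0818]
row [[-0.0247,-0.0027,0.0319],[-0.002,0.007,0.001]] dist 0.040 ang 0.4 t 11.2
```

```bash

python3 -m jog '[[[-0.009,-0.0027,0.012],[-0.002,0.007,0]],[[-0.017,-0.0027,0.022],[-0.002,0.007,0]],[[-0.0247,-0.0027,0.032],[-0.002,0.007,0]],[[-0.0247,-0.0027,0.032],[-0.002,0.007,0]],[[-0.0247,-0.0027,0.032],[-0.002,0.007,0]]]'
python3 look.py a5 290 160 80 80 280 175 70 70
python3 b.py .006 -.0005
```

```text
t: 11.7
tool_pos: [0.5406, -0.0862, 0.0821]
tool_rot: [0.014, -3.132, 0.011]
contact_force: [-0.6, -0.3, -1.8]
opening: 0.0441
grip_force: 81.9
tool goal [ 0.5495 -0.086   0.0711]
row [[-0.0087,0.0006,0.0113],[-0.001,0.000,0.000]] dist 0.014 ang 0.0 t 11.8
```

View pics/a5.png

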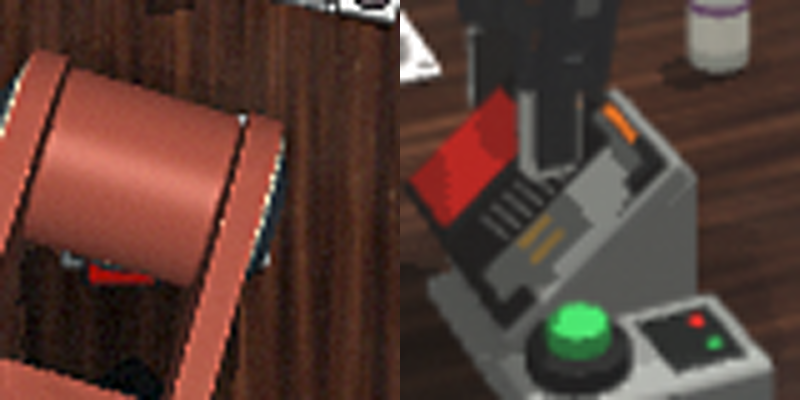

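The pack stands about 20 mm above the bay, parallel to it, with its lower edge near right-crop (480,275). I lower on, watching the force.

```bash

python3 -m jog '[[[-0.004,0.0004,0.006],[0,0,0]],[[-0.0087,0.0004,0.0113],[0,0,0]],[[-0.0087,0.0004,0.0113],[0,0,0]]]'
python3 b.py .001 -.0005
```

```text
t: 12.1
tool_pos: [0.5494, -0.0863, 0.069]
tool_rot: [0.013, -3.129, 0.01]
contact_force: [-0.8, -0.3, -0.9]
opening: 0.0443
grip_force: 81.9
tool goal [ 0.5528 -0.086   0.0673]
row [[-0.0034,0.0002,0.0017],[0.000,-0.003,0.000]] dist 0.004 ang 0.2 t 12.1
```

```bash

python3 -m jog '[[[-0.0017,0,0.0009],[0,0,0]],[[-0.0034,0,0.0017],[0,0,0]],[[-0.0034,0,0.0017],[0,0,0]]]'
python3 b.py 0 -.0005
```

```text
t: 12.4
tool_pos: [0.5532, -0.0864, 0.0681]
tool_rot: [0.013, -3.131, 0.011]
contact_force: [0.2, -0.8, -1.4]
opening: 0.0447
grip_force: 81.9
tool goal [ 0.5534 -0.086   0.0665]
row [[-0.0003,0.0004,0.0016],[-0.000,-0.002,0.000]] dist 0.002 ang 0.1 t 12.4
```

```bash

python3 -m jog '[[[0,0,0.0015],[0,0,0]],[[0,0,0.0015],[0,0,0]]]'
python3 -m jog '[[[-0.001,0,0.0012],[0,0,0]],[[-0.001,0,0.0012],[0,0,0]]]'
python3 -m jog '[[[-0.001,0,0.0012],[0,0,0]],[[-0.001,0,0.0012],[0,0,0]]]'
python3 b.py 0 -.0005
```

```text
t: 12.6
tool_pos: [0.5532, -0.0865, 0.0671]
tool_rot: [0.013, -3.131, 0.011]
contact_force: [-0.5, -0.9, 1.4]
opening: 0.0439
grip_force: 82.1
t: 12.8
tool_pos: [0.5533, -0.0865, 0.0671]
tool_rot: [0.014, -3.128, 0.011]
contact_force: [-8.3, 0.6, 9.9]
opening: 0.0439
grip_force: 83.3
t: 13.0
tool_pos: [0.5533, -0.0865, 0.067]
tool_rot: [0.014, -3.125, 0.011]
contact_force: [-16.0, 2.0, 20.0]
opening: 0.0444
grip_force: 84.5
tool goal [ 0.5534 -0.086   0.0665]
row [[-0.0001,0.0005,0.0005],[0.000,-0.008,0.001]] dist 0.001 ang 0.5 t 13.0
```

```bash

python3 -m jog '[[[0.0013,0,-0.0016],[0,0,0]],[[0.0013,0,-0.0016],[0,0,0]]]'
python3 look.py a6 290 160 80 80 280 175 70 70
```

```text
t: 13.2
tool_pos: [0.5532, -0.0865, 0.067]
tool_rot: [0.013, -3.13, 0.011]
contact_force: [-6.8, 1.2, 8.7]
opening: 0.0444
grip_force: 83.3
```

View pics/a6.png

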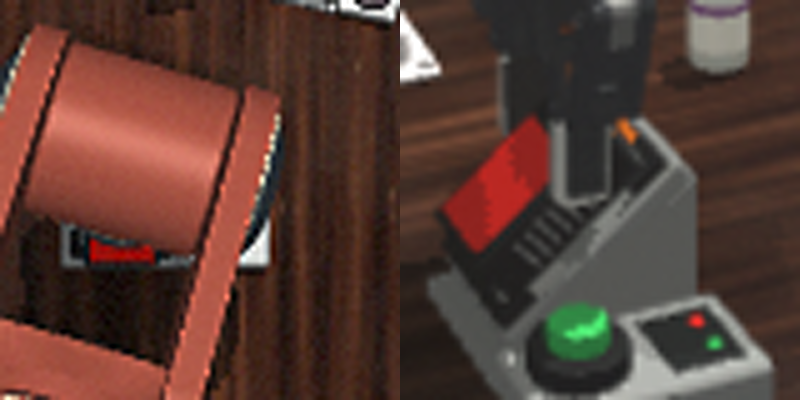

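It looks seated between the end rims. I release, retract and check both packs.

```bash

python3 -m jog '[[[0,0,0],[0,0,0]],[[0,0,0],[0,0,0]],[[0,0,0],[0,0,0]],[[0,0,0],[0,0,0]],[[0,0,0],[0,0,0]]]' 1
python3 -m jog '[[[0,0,-0.01],[0,0,0]],[[0.01,0,-0.04],[0,0,0]],[[0.04,0,-0.08],[0,0,0]],[[0.07,0,-0.12],[0,0,0]],[[0.1,0,-0.12],[0,0,0]]]'
python3 -m jog '[[[0.05,0,-0.03],[0,0,0]],[[0.05,0,-0.03],[0,0,0]],[[0.05,0,-0.03],[0,0,0]]]'
python3 look.py a7 290 150 140 140 280 175 140 140
```

```text
t: 13.8
tool_pos: [0.5537, -0.0864, 0.0657]
tool_rot: [0.013, -3.131, 0.011]
contact_force: [0.5, -0.5, 0.1]
opening: 0.0853
grip_force: 0.0
t: 14.3
tool_pos: [0.4577, -0.0875, 0.1949]
tool_rot: [-0.014, 3.14, -0.018]
contact_force: [-0.0, -0.2, 0.6]
opening: 0.0855
grip_force: 0.0
t: 14.6
tool_pos: [0.4056, -0.0869, 0.2197]
tool_rot: [0.012, -3.136, 0.014]
contact_force: [0.8, 0.1, 0.2]
opening: 0.0854
grip_force: 0.0
```

View pics/a7.png

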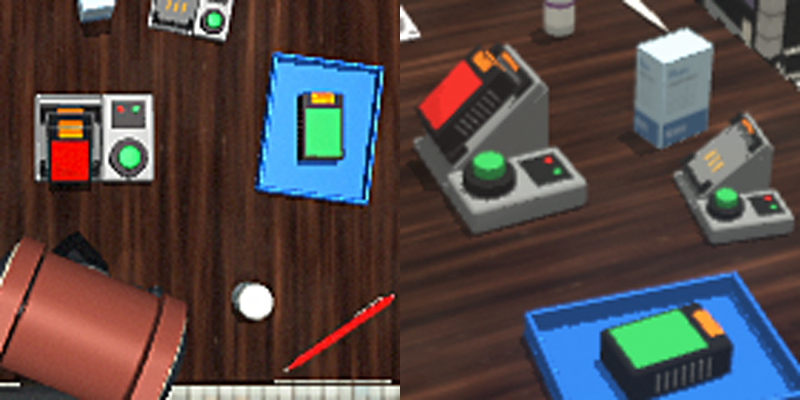

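Both packs lie right: green flat in the tray at left-crop (322,130), red in the bay at (70,155) with its tab by the mark. A numeric seat check against the green pack's initial label follows, then the button.

```bash
python3 - <<'E'
from h import *
d0=pickle.load(open('c0.pkl','rb'));d1=pickle.load(open('a7.pkl','rb'))
def cen(im,box,g):
    x,y,w,h=box;c=im[y:y+h,x:x+w].astype(int);b,gg,r=c[...,0],c[...,1],c[...,2]
    m=((gg-np.maximum(r,b)>50) if g else (r-np.maximum(gg,b)>80)&(gg<90)).astype(np.uint8)
    n,l,s,ce=cv2.connectedComponentsWithStats(m);i=1+s[1:,4].argmax();return s[i],ce[i].round(2)+[x,y]
for c,bx in (('top',(300,180,28,40)),('side',(282,185,40,48))): print(c,cen(d0[c]['image'],bx,1),cen(d1[c]['image'],bx,0))
E
python3 g.py .5374 -.1486 .12 90 0
```

```text
top (array([  8,  19,  13,  14, 171], dtype=int32), array([314.  , 205.92])) (array([  8,  19,  13,  14, 182], dtype=int32), array([314. , 205.5]))
side (array([  5,  11,  22,  24, 245], dtype=int32), array([297.14, 207.88])) (array([  5,  11,  22,  24, 254], dtype=int32), array([297.24, 207.58]))
row [[-0.1322,-0.0624,0.0964],[-0.007,-0.010,0.008]] dist 0.175 ang 0.9 t 14.7
```

The red label sits within half a pixel of where the seated green one was, so it is fully seated. Shut the fingers and go over the button.

```bash

python3 -m jog '[[[-0.045,-0.062,0],[-0.007,-0.01,0.008]],[[-0.09,-0.062,0],[-0.007,-0.01,0.008]],[[-0.132,-0.062,0.04],[-0.007,-0.01,0.008]],[[-0.132,-0.062,0.09],[-0.007,-0.01,0.008]],[[-0.132,-0.062,0.096],[-0.007,-0.01,0.008]]]' 0 20
python3 -m jog '[[[0,0,0],[0,0,0]],[[0,0,0],[0,0,0]],[[0,0,0],[0,0,0]]]'
python3 g.py .5374 -.1486 .05 90 0
```

```text
t: 15.2
tool_pos: [0.5356, -0.1469, 0.1128]
tool_rot: [0.001, -3.131, -0.007]
contact_force: [-1.4, 0.2, -0.8]
opening: 0.0121
grip_force: 0.0
t: 15.5
tool_pos: [0.5379, -0.1485, 0.122]
tool_rot: [-0.001, 3.14, -0.002]
contact_force: [-0.0, 0.1, 0.4]
opening: 0.0002
grip_force: 0.0
row [[0.0006,-0.0000,0.0720],[-0.001,0.001,0.000]] dist 0.072 ang 0.1 t 15.5
```

```bash

python3 -m jog '[[[0,0,0.03],[0,0,0]],[[0,0,0.06],[0,0,0]],[[0,0,0.072],[0,0,0]],[[0,0,0.074],[0,0,0]],[[0,0,0.074],[0,0,0]]]'
python3 -m jog '[[[0,0,0.003],[0,0,0]],[[0,0,0.003],[0,0,0]]]'
python3 -m jog '[[[0,0,0.003],[0,0,0]],[[0,0,0.003],[0,0,0]]]'
python3 -m jog '[[[0,0,0.003],[0,0,0]],[[0,0,0.003],[0,0,0]]]'
```

```text
t: 16.0
tool_pos: [0.5376, -0.1485, 0.048]
tool_rot: [-0.0, 3.14, -0.001]
contact_force: [-0.3, 0.2, 0.2]
opening: 0.0001
grip_force: 0.0
t: 16.2
tool_pos: [0.5375, -0.1485, 0.0448]
tool_rot: [-0.0, 3.14, -0.002]
contact_force: [-0.1, 0.1, -0.2]
opening: 0.0003
grip_force: 0.0
t: 16.4
tool_pos: [0.5376, -0.1486, 0.0414]
tool_rot: [-0.0, 3.14, -0.002]
contact_force: [1.6, -0.2, 2.2]
opening: -0.0001
grip_force: 1.4
t: 16.6
tool_pos: [0.5376, -0.1485, 0.0382]
tool_rot: [-0.0, 3.14, -0.001]
contact_force: [1.7, -0.1, 4.0]
opening: 0.0001
grip_force: 2.3
```

Contact at about z = 0.043. I press on until the force rises above the spring's 5 N.

```bash

python3 -m jog '[[[0,0,0.002],[0,0,0]],[[0,0,0.002],[0,0,0]]]'
python3 -m jog '[[[0,0,0.001],[0,0,0]],[[0,0,0.001],[0,0,0]]]'
python3 -m jog '[[[0,0,0.001],[0,0,0]],[[0,0,0.001],[0,0,0]]]'
```

```text
t: 16.8
tool_pos: [0.5377, -0.1486, 0.0379]
tool_rot: [-0.0, 3.141, -0.001]
contact_force: [-3.8, 0.9, 13.7]
opening: 0.0
grip_force: 6.9
t: 17.0
tool_pos: [0.5378, -0.1486, 0.0378]
tool_rot: [0.001, -3.142, 0.001]
contact_force: [-6.2, 2.2, 19.1]
opening: 0.0004
grip_force: 9.5
t: 17.2
tool_pos: [0.5378, -0.1486, 0.0377]
tool_rot: [0.001, -3.141, 0.001]
contact_force: [-8.7, 3.1, 23.6]
opening: 0.0002
grip_force: 12.1
```

It is at the hard stop: force rose to 24 N with no further travel. Back off, look, hand in.

```bash

python3 -m jog '[[[0,0,-0.01],[0,0,0]],[[0,0,-0.04],[0,0,0]],[[0,0,-0.09],[0,0,0]],[[0.04,0,-0.13],[0,0,0]],[[0.09,0,-0.15],[0,0,0]]]'
python3 -m jog '[[[0.05,0,0],[0,0,0]],[[0.05,0,0],[0,0,0]],[[0.05,0,0],[0,0,0]],[[0.05,0,0],[0,0,0]]]'
python3 look.py a8 290 150 140 140 280 175 140 140
```

```text
t: 17.7
tool_pos: [0.4566, -0.1486, 0.1828]
tool_rot: [-0.003, 3.139, -0.003]
contact_force: [0.2, -0.9, 1.0]
opening: -0.0001
grip_force: 0.0
t: 18.1
tool_pos: [0.4063, -0.1482, 0.1793]
tool_rot: [0.001, -3.14, -0.0]
contact_force: [0.1, -0.1, 0.0]
opening: 0.0004
grip_force: 0.0
```

View pics/a8.png

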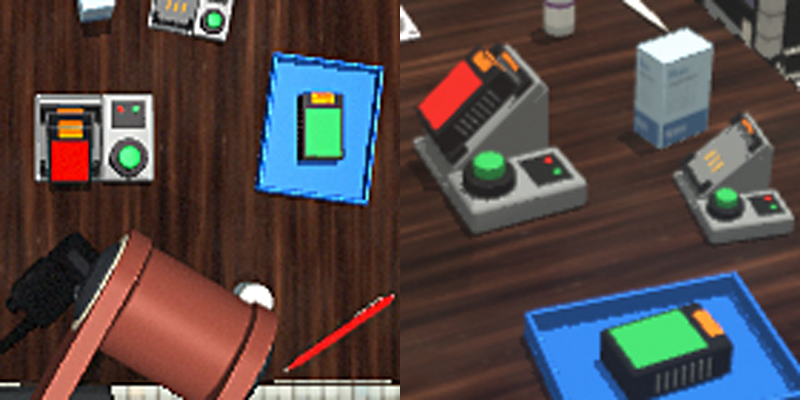

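The button is up again at right-crop (488,163), both packs are in place, and the arm touches nothing.

```bash
python3 -c "
from station import job
print(job.finish_job())"
```

```text
the job is handed in; nothing more can be done
None
```

The swap is finished and handed in at about 18 s of the 72 s: green pack flat in the tray label up, red pack seated in the bay with its tab at the mark, start button pressed to its stop and back up; the hand-in returned no verdict.

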